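# Seat a test-tube rack base on its parallels in the drill vise

## Task

Push both loose metal parallels under the brown rack base all the way in against the vise's end stop. Then, with the soft-faced tamper, press or tap the rack base down gently on the plain middle of its top until it sits so firmly on the parallels that neither of them slides any more; the plastic cracks under hard blows. Finish by standing the tamper upright on the bench, and leave the ink jars and the tube rack alone.

Things in the scene. Friction and masses are not known exactly. Their poses are not given: they have to be found in the camera images.
- vise: Blue drill vise with bare steel jaws, fixed. Origin: centre of its underside, up to 6 mm below the bench top, so heights vary with it. z up, y along the jaws, x across. In its frame: foot x -95..95, y -105..85, 22 mm high (bolts to 29); bed top z = 45, y -85..75; screw and cross handle on the +x side out to x = 130, z 48..76. Parallels stand in two channels at x = -26.5 and +26.5, open at +y.
- jaws (a point): Point midway between the jaws at the height of their tops (vise frame 0, 0, 90 mm). Each jaw is 150 mm long (y -75..75) and 28 mm thick, from 32 to 60 mm either side of this point. A low rib between the channels (x within 21 mm) is 10 mm high above the bed.
- end_stop (a point): Middle of the top edge of the dark end stop across the bed at the vise's -y end, on the face that the parallels butt against (vise frame 0, -80, 69 mm).
- parallel_near: Bare aluminium strip on edge in the channel on the vise's -x side: 8 (x) by 170 (y) by 30 mm high, 0.3 kg. Origin: centre of its underside, on the bed. Starts pulled out 25 to 55 mm towards +y; slides freely (2 to 3 N) while the rack base is clear of it. Home: its -y end on the end stop, origin at y = 5 mm in the vise frame, other end at y = 90 mm, 15 mm beyond the bed.
- parallel_far: The same kind of strip in the channel on the vise's +x side. Pinched firmly under the rack base, either strip resists a push of 5 N on its end.
- rack_base: Brown plastic rack base with dark holes towards both ends and a plain middle: 63 (x) by 150 (y) by 24 mm; origin: centre of underside, axes as the vise's. Gripped 3 to 9 mm too high. Seated, its underside is at z = 75 mm in the vise frame. Jaw friction holds it: it goes down under about 7 N and stays where left; once on the parallels it needs 18 to 25 N to keep them pinched. Cracks at 35 N. Touch with the tamper only.
- tap_spot (a point): Centre of the rack base's top face, 24 mm above its origin, in the plain middle (44 mm long) between the holes: the place to press.
- tamper: Hand tamper standing upright on the bench, 106 mm high, 0.18 to 0.35 kg: a white round head with a black rubber face, 44 mm across and 40 mm high (face 40 mm across), above it a wooden handle 24 mm across from 40 to 106 mm up. Origin: centre of the rubber face (underside); z up along the handle. The rubber gives about 1 mm per 15 N. Tips of fingers gripping the handle can bear on the head's shoulder.
- ink_red: Red ink jar with black cap, 40 mm across, 66 mm high, origin under its centre. Leave alone.
- ink_blue: Blue ink jar with black cap, same size. Leave alone.
- ink_amber: Amber jar with white cap, same size. Leave alone.
- tube_rack: Test-tube rack, brown base and clear top plate, 70 by 186 mm, 145 mm high with its tubes; origin under its centre. Leave alone.
Things that resemble listed ones, but are neither listed nor needed, are in the scene too. Several things have the shape of the tamper; the one meant has the colours described above.

How it is judged:
By the outcome, as a careful person would: the job done as asked, in the order asked, and still so for the second after the job is handed in, with the robot touching nothing.
It also fails if it takes over 67 s, if anything falls off the work surface, if the arm or the gripper's body presses on something with over 40 N, if the wrist force passes 120 N, or if a joint passes its speed limit or range.

## Robot

A 6-joint arm with a two-finger parallel gripper is mounted at the origin on the work surface. World frame = base frame: x ahead of the robot, y to its left, z up, the work surface at z = 0. Lengths are in m, angles in rad, forces in N, time in s.
With the tool pointing down it reaches from about 0.425 to 1.125 m from the base axis. Payload 14.9 kg.
Tool frame: the origin (TCP) lies midway between the tips of the shut fingers; the grasp point (between the pads) lies 19 mm behind it; z points along the fingers, x is the direction in which the jaws open and shut, and the axes are right-handed (so a half turn about z gives the same grasp; the last joint's range is limited). The gripper opens to 91 mm and grips with 3 to 60 N. Pads are 32 mm wide; open, the fingers measure 118 mm over their backs; the gripper's body (76 mm by 178 mm) begins 60 mm behind the grasp point.
Start: joints at [1.246, 0.379, 1.734, -0, 1.028, -0.033], TCP at [0.201, 0.67, 0.193] pointing down, gripper open.
Joint ranges: [-2.77, 2.77], [-0.74, 2.19], [0, 2.66], [-1.06, 4.2], [0.31, 2.87], [-3.08, 3.08]. Speed limits (rad/s): [1.89, 1.89, 2.39, 3.14, 3.14, 3.14].

## Interface

Orientations are given as a unit quaternion [x, y, z, w].
In Python, from rig import robot, optics gives the robot as it stands. The module is installed in compiled form; this text tells all that it offers. Calls block until the motion is done:
- robot.move_ptp(position, orientation): joint-space move of the TCP to a pose.
- robot.line_to(position, ori=None, velocity=0.15, force_limit=None): straight line of the TCP; ori=None keeps the orientation; velocity is the mean speed in m/s. With force_limit (N) it stops when the force on the tool has changed by that much, and returns True; else False.
- robot.movej(angles): joint-space move.
- robot.open_jaws() and robot.gripper_close(grasp_force=None): open the fingers fully, or close them until they stop; grasp_force is the grip in N (None keeps the last).
- robot.wait(seconds).
- robot.solve_ik(position, orientation): joint angles nearest the present ones, or None.
- optics.grab_frame(name): name is "side" or "top"; returns a dict with "image" (480x640x3 uint8, red, green, blue), "mtx" (3x3 intrinsics, pixels), "dist" ([k1, k2, p1, p2, k3] as OpenCV has them; the pictures are not rectified), "xyz" and "orientation" of the camera in the world. Camera axes: x right, y down, z forward; pixel columns grow to the right and rows downward; lengths in m; the calibration is good to about 2 mm. A picture is of the moment at which its call begins. There is no depth.
A pose or a line that the arm cannot do raises robot.PlanningError and nothing moves.
- robot.hand_in(): hands the job in, once; it reports no verdict.
Readings, each from a call of its own:
- robot.current_time_s(): time.
- robot.current_joints(): joint angles.
- robot.current_dq(): joint speeds.
- robot.current_joint_efforts(): joint torques, N m.
- robot.current_tool_pos(): TCP position.
- robot.current_ee_rot(): TCP orientation.
- robot.current_wrist_force(): force on the tool from outside, world axes, zero at the start.
- robot.current_moment(): the same for the moment, N m.
- robot.current_finger_gap(): finger opening in m.
Only numpy, scipy, OpenCV 4.12 (cv2) and the standard library are available. Lean on these libraries where they do the work, as an engineer would, in place of code of your own. Each camera call takes 0.05 s, during which the arm holds its last target. There are 200 camera calls.

## Working session

There is one attempt and no reset: what is moved stays moved. The work goes in short steps, each a Python script; the robot and the scene stay as the last script left them, time stands still between calls to the robot, and variables do not carry over. Pictures are saved under pics/ and viewed, about 8 in all and at most 12, crops included, and the job is handed in when it is done.

```bash
mkdir -p pics
python3 - <<'E'
from rig import robot, optics
import cv2
for n in ("side","top"):
    f=optics.grab_frame(n); cv2.imwrite(f"pics/{n}0.png",f["image"][:,:,::-1]); print(n,f["mtx"],f["dist"],f["xyz"],f["orientation"])
print(robot.current_time_s(),robot.current_ee_rot(),robot.current_finger_gap())
E
```

```text
side [[506.04604383   0.         320.4343807 ]
 [  0.         506.04604383 237.07378716]
 [  0.           0.           1.        ]] [-0.1286686  0.         0.         0.         0.       ] [ 0.37452585 -0.78610865  0.68252383] [ 0.87839531 -0.09601425  0.05954783 -0.46438885]
top [[588.57937505   0.         318.68952724]
 [  0.         588.57937505 244.17771505]
 [  0.           0.           1.        ]] [-0.16818145  0.          0.          0.          0.        ] [0.39511243 0.07537847 1.23954395] [ 0.71606389 -0.69313385  0.06584328 -0.04982597]
0.1 [ 8.02390332e-01  5.96799386e-01 -4.07096700e-04  2.88028181e-04] 0.09102868839216399
```

View pics/side0.png

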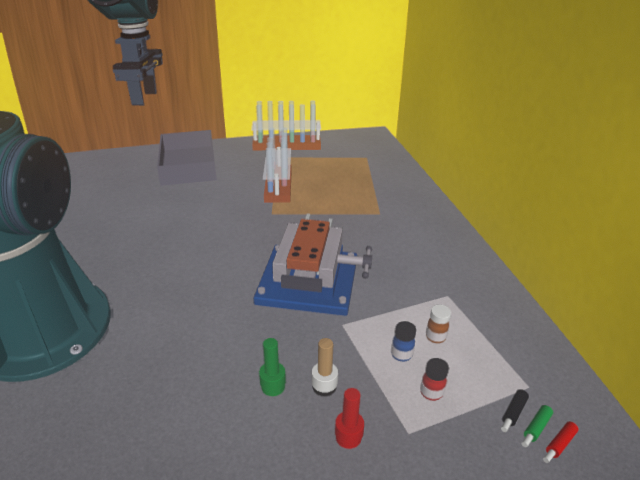

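View pics/top0.png

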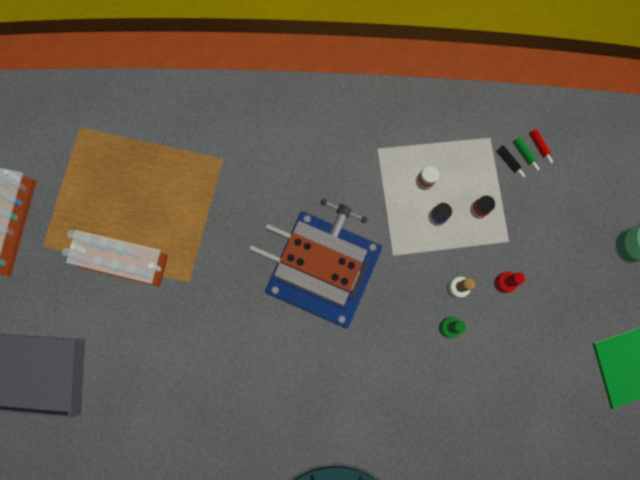

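Run:
```python
import cv2,numpy as np
a=cv2.imread("pics/top0.png");b=cv2.imread("pics/side0.png")
c=cv2.resize(a[195:335,245:390],None,fx=4,fy=4,interpolation=cv2.INTER_CUBIC)
t=cv2.resize(a[260:330,440:495],None,fx=4,fy=4,interpolation=cv2.INTER_CUBIC)
o=np.zeros((560,800,3),np.uint8);o[:,:580]=c;o[:280,580:800]=t
cv2.imwrite("pics/c1.png",o)
cv2.imwrite("pics/c2.png",cv2.resize(b[205:345,245:395],None,fx=4,fy=4,interpolation=cv2.INTER_CUBIC))
```

```text
(no output)
```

View pics/c1.png

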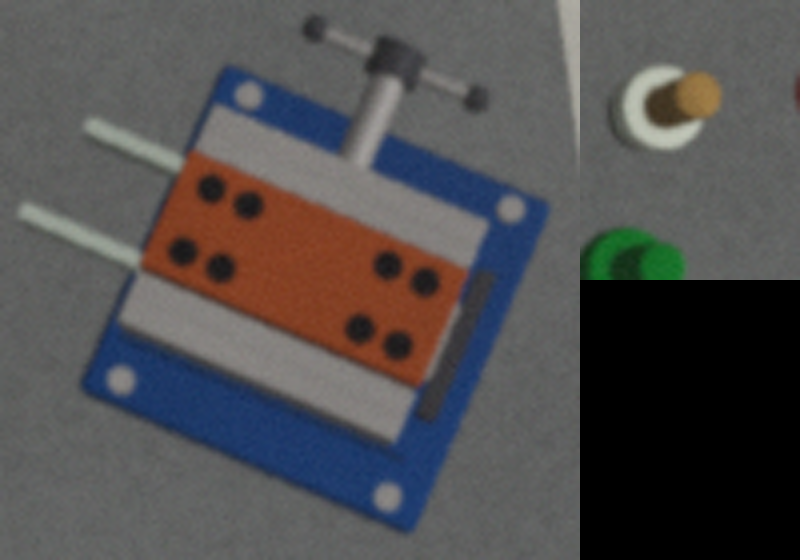

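View pics/c2.png

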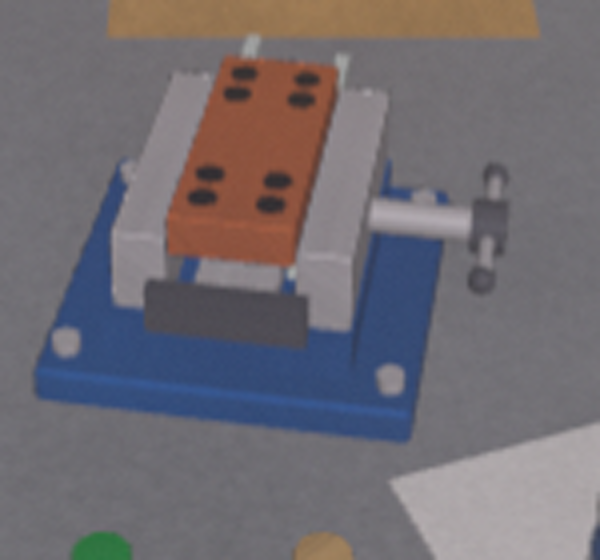

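```bash
cat > h.py <<'E'
import numpy as np, cv2
from scipy.spatial.transform import Rotation as R
from scipy.optimize import least_squares
CAM={"side":dict(K=np.array([[506.04604383,0,320.4343807],[0,506.04604383,237.07378716],[0,0,1]]),d=np.array([-0.1286686,0,0,0,0]),t=[0.37452585,-0.78610865,0.68252383],q=[0.87839531,-0.09601425,0.05954783,-0.46438885]),
"top":dict(K=np.array([[588.57937505,0,318.68952724],[0,588.57937505,244.17771505],[0,0,1]]),d=np.array([-0.16818145,0,0,0,0]),t=[0.39511243,0.07537847,1.23954395],q=[0.71606389,-0.69313385,0.06584328,-0.04982597])}
def proj(P,c):
    c=CAM[c]; r=R.from_quat(c["q"]).inv()
    p=r.apply(np.atleast_2d(P)-c["t"])
    return cv2.projectPoints(p,np.zeros(3),np.zeros(3),c["K"],c["d"])[0][:,0]
def at_z(uv,z,c):
    c=CAM[c]; n=cv2.undistortPoints(np.array([[uv]],float),c["K"],c["d"])[0,0]
    v=R.from_quat(c["q"]).apply([*n,1]); t=np.array(c["t"])
    return t+v*(z-t[2])/v[2]
E
cat > fit.py <<'E'
from h import *
o=-0.375
T=lambda L:np.array(L)/4+[245+o,195+o]
S=lambda L:np.array(L)/4+[245+o,205+o]
vt=np.array([[95,85,22],[95,-105,22],[-95,-105,22],[-95,85,22],[60,75,90],[60,-75,90],[-60,75,90],[-60,-75,90]])/1e3
ut=T([[225,66],[548,205],[412,532],[83,390],[215,105],[490,220],[118,323],[395,443]])
vs=np.array([[-95,-105,22],[95,-105,22],[95,85,22],[-60,-75,90],[60,-75,90],[60,75,90],[-60,75,90]])/1e3
us=S([[38,372],[412,412],[447,193],[113,233],[352,258],[387,93],[172,73]])
rb=np.array([[31.5,75,99],[-31.5,75,99],[-31.5,-75,99],[31.5,-75,99]])/1e3
rt=T([[188,150],[140,268],[418,387],[467,268]])
rs=S([[337,68],[222,57],[168,218],[297,235]])
def W(p,V): return R.from_euler("z",p[3]).apply(V)+p[:3]
def f(p):
    r2=rb+[0,p[5],p[4]]
    return np.concatenate([(proj(W(p,vt),"top")-ut).ravel(),(proj(W(p,vs),"side")-us).ravel(),(proj(W(p,r2),"top")-rt).ravel(),(proj(W(p,r2),"side")-rs).ravel(),[p[2]+.003]])
s=least_squares(f,[.38,.07,0,-.4,.006,0],x_scale=[.1,.1,.01,.1,.01,.01],loss="soft_l1")
p=s.x; print("vise",p.round(4),"deg",np.degrees(p[3])); print(np.abs(s.fun).reshape(-1) .max(), (f(p)[:-1].reshape(-1,2)).round(1).tolist())
Ri=R.from_euler("z",-p[3])
for n,u in (("near",[22,210]),("far",[90,124])):
    print(n,Ri.apply(at_z(T([u])[0],p[2]+.075,"top")-p[:3]).round(4))
g=lambda q:np.concatenate([(proj([[*q,.106]],"top")-[469.4,283.4]).ravel(),(proj([[*q,.04]],"top")-[459.7,286.7]).ravel(),(proj([[*q,.106]],"side")-[325.5,344]).ravel()])
s=least_squares(g,[.35,-.2]);print("tamper",s.x,s.fun.round(1))
print("green",at_z((455,326),.1,"top"),"red",at_z((518,279),.1,"top"),"jars",[at_z(u,.066,"top").round(3).tolist() for u in ((430,176),(441,213),(485,205))])
E
python3 fit.py
```

```text
vise [ 0.5502  0.0472 -0.0046 -0.3726  0.0029  0.0009] deg -21.34578045202877
1.546888520345533 [[-0.5, -1.1], [1.3, -0.9], [0.8, 0.7], [-1.2, -0.0], [-0.5, -0.7], [-0.1, -0.1], [-0.5, -0.4], [0.4, -0.3], [-1.5, 0.3], [0.0, 0.9], [-0.0, -0.8], [-1.1, 0.6], [0.2, 0.6], [0.2, -0.2], [-0.5, -0.3], [0.0, -0.3], [-0.8, -0.8], [0.3, -0.3], [0.4, -0.0], [-0.2, 0.0], [-0.2, 0.1], [-0.6, 0.6], [-0.6, -0.3]]
near [-0.0259  0.1426  0.075 ]
far [0.0279 0.129  0.075 ]
tamper [ 0.51500984 -0.24700726] [ 0.3 -0.   1.3 -0.2 -0.4 -1.5]
green [ 0.43109469 -0.21888178  0.1       ] red [ 0.5270453  -0.34872929  0.1       ] jars [[0.742, -0.176, 0.066], [0.664, -0.199, 0.066], [0.684, -0.293, 0.066]]
```

```bash
cat >> h.py <<'E'
VP=np.array([0.5502,0.0472,-0.0046]);YAW=-0.3726
def vw(x,y,z): return (R.from_euler("z",YAW).apply([x,y,z])+VP)
def vl(P): return R.from_euler("z",-YAW).apply(np.array(P)-VP)
def down(phi): return [float(np.cos(phi/2)),float(np.sin(phi/2)),0.,0.]
E
python3 - <<'E'
from h import *
from rig import robot,optics
robot.gripper_close(20)
p=robot.current_tool_pos(); robot.line_to([p[0],p[1],.30],velocity=.3)
q=down(YAW)
robot.move_ptp(vw(-.0265,.18,.20),q); print(robot.current_joints(),robot.current_time_s())
for x,y0 in ((-.0265,.176),(.0265,.165)):
    if x>0: robot.line_to(vw(x,y0,.055),velocity=.1)
    else: robot.line_to(vw(x,y0,.055),velocity=.15)
    f0=np.array(robot.current_wrist_force())
    hit=robot.line_to(vw(x,.098,.055),velocity=.03,force_limit=9)
    print(hit,vl(robot.current_tool_pos()),np.array(robot.current_wrist_force())-f0,robot.current_time_s())
    robot.line_to(vw(x,.165 if x<0 else .13,.055),velocity=.1)
robot.line_to(vw(.0265,.13,.22),velocity=.25)
print(robot.current_time_s())
E
```

```text
[3.27311795e-01 2.71760192e-01 1.87465229e+00 1.08227247e-04
 9.94876587e-01 6.98501940e-01] 4.1333
True [-0.02585993  0.10380787  0.05568842] [-0.97251626  0.14765057  6.75979949] 7.3833
True [0.02715152 0.10306726 0.05577451] [-1.49007501  0.42944205  8.40037053] 10.6667
11.8917
```

Run:
```python
from h import *
from rig import robot,optics
robot.move_ptp([.53,-.10,.27],down(YAW))
a=optics.grab_frame("top")["image"][:,:,::-1];b=optics.grab_frame("side")["image"][:,:,::-1]
c=cv2.resize(a[195:335,245:390],None,fx=4,fy=4,interpolation=cv2.INTER_CUBIC)
cv2.imwrite("pics/c3.png",c); cv2.imwrite("pics/s1.png",b); print(robot.current_time_s(), robot.current_wrist_force())
for x in (-.0265,.0265): print((proj([vw(x,.09,.075)],"top")-[245,195])*4)
```

```text
13.075 [-0.02842313 -0.22750608  1.02041075]
[[115.63764433 250.61099073]]
[[158.02833542 155.07142713]]
```

View pics/c3.png

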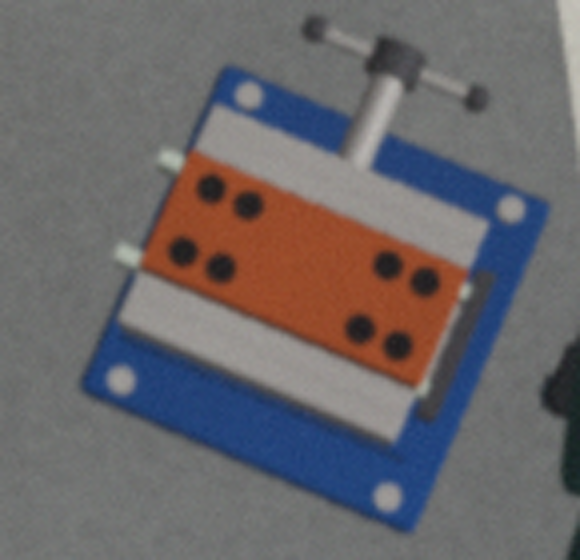

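Run:
```python
from h import *
from rig import robot,optics
robot.move_ptp(vw(.0265,.13,.20),down(YAW))
for x in (.0265,-.0265):
    robot.line_to(vw(x,.125,.063),velocity=.2)
    f0=np.array(robot.current_wrist_force()); print("free",vl(robot.current_tool_pos()),f0)
    hit=robot.line_to(vw(x,.098,.063),velocity=.02,force_limit=9)
    print(hit,vl(robot.current_tool_pos()),R.from_euler("z",-YAW).apply(np.array(robot.current_wrist_force())-f0),robot.current_time_s())
    robot.wait(.1);print(vl(robot.current_tool_pos()),R.from_euler("z",-YAW).apply(np.array(robot.current_wrist_force())-f0))
    robot.line_to(vw(x,.125,.063),velocity=.15)
robot.line_to(vw(-.0265,.125,.20),velocity=.25)
print(robot.current_time_s())
```

```text
free [0.02736364 0.12519644 0.06425255] [-0.05814334  0.34198312 -0.10831066]
False [0.02654013 0.09811177 0.06302878] [ 0.81562534 -0.64971466 -0.59281422] 16.5083
[0.02647687 0.09809318 0.06299829] [-0.42430258  0.54158642  0.30653749]
free [-0.02682075  0.12481684  0.06317898] [-0.16610575  0.27437737  0.23451165]
False [-0.02650503  0.09808283  0.06297952] [0.33754615 0.39318236 0.3153848 ] 18.8583
[-0.02651579  0.0980777   0.06299678] [0.74215752 0.09165445 0.17868668]
19.9917
```

Run:
```python
from h import *
from rig import robot,optics
robot.move_ptp([.53,-.10,.27],down(YAW))
a=optics.grab_frame("top")["image"][:,:,::-1];b=optics.grab_frame("side")["image"][:,:,::-1]
c=cv2.resize(a[195:300,245:375],None,fx=4,fy=4,interpolation=cv2.INTER_CUBIC)
d=cv2.resize(b[205:305,270:340],None,fx=4,fy=4,interpolation=cv2.INTER_CUBIC)
o=np.zeros((420,800,3),np.uint8);o[:,:520]=c;o[:400,520:]=d
cv2.imwrite("pics/c4.png",o); print(robot.current_time_s(), robot.current_finger_gap())
```

```text
21.1917 0.0003163676303433785
```

View pics/c4.png

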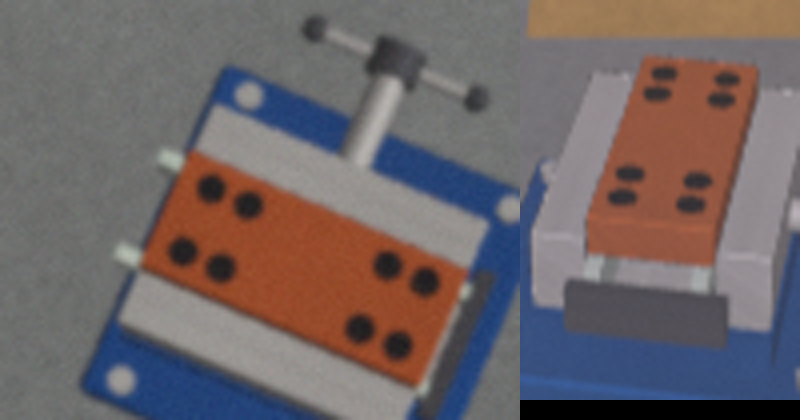

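Run:
```python
from h import *
from rig import robot,optics
robot.move_ptp(vw(.0265,.13,.20),down(YAW))
for x in (.0265,-.0265):
    robot.line_to(vw(x,.122,.038),velocity=.25)
    f0=np.array(robot.current_wrist_force())
    hit=robot.line_to(vw(x,.098,.038),velocity=.02,force_limit=9)
    print(hit,vl(robot.current_tool_pos()),R.from_euler("z",-YAW).apply(np.array(robot.current_wrist_force())-f0),robot.current_time_s())
    robot.wait(.1);print(vl(robot.current_tool_pos()),R.from_euler("z",-YAW).apply(np.array(robot.current_wrist_force())-f0))
    robot.line_to(vw(x,.122,.038),velocity=.15)
robot.line_to(vw(-.0265,.125,.20),velocity=.25)
print(robot.current_time_s())
```

```text
True [0.02697288 0.10646669 0.03815722] [ 0.19508215  4.73026747 -1.2993554 ] 23.9
[0.02683011 0.10650461 0.03799957] [ 1.55458776  4.47909102 -0.09081105]
True [-0.0257438   0.10697494  0.03828797] [-0.49464449  5.8177867  -0.8781104 ] 25.4167
[-0.02599305  0.10693967  0.03807494] [ 1.25185069  5.87530258 -0.21928896]
26.5667
```

Run:
```python
from h import *
from rig import robot,optics
q=down(0.685); tx,ty=.515,-.247
robot.move_ptp([.53,-.10,.27],q)
robot.open_jaws()
robot.move_ptp([tx,ty,.16],q); print(robot.current_joints()[5])
robot.line_to([tx,ty,.060],velocity=.15); 
print(robot.line_to([tx,ty,.0415],velocity=.05,force_limit=5),robot.current_tool_pos())
robot.gripper_close(40); print(robot.current_finger_gap(),robot.current_wrist_force())
robot.line_to([tx,ty,.22],velocity=.2)
print(robot.current_finger_gap(),robot.current_wrist_force(),robot.current_time_s())
t=vw(0,0.0005,0)
robot.move_ptp([t[0],t[1],.20],q)
robot.line_to([t[0],t[1],.165],velocity=.1)
print(robot.current_tool_pos(),robot.current_time_s())
a=optics.grab_frame("top")["image"][:,:,::-1];b=optics.grab_frame("side")["image"][:,:,::-1]
o=np.hstack([cv2.resize(i,None,fx=2,fy=2,interpolation=cv2.INTER_CUBIC) for i in (a[180:340,230:430],b[130:290,220:400])])
cv2.imwrite("pics/c5.png",o)
```

```text
-1.1720053770141707
False [ 0.51484766 -0.24695193  0.0412483 ]
0.023623273186931613 [-0.06498725  0.40019777 -0.59890315]
0.023090301883873246 [-0.13094041  0.565293   -4.18691802] 33.5167
[0.55038713 0.04725341 0.16488962] 35.1583
```

View pics/c5.png

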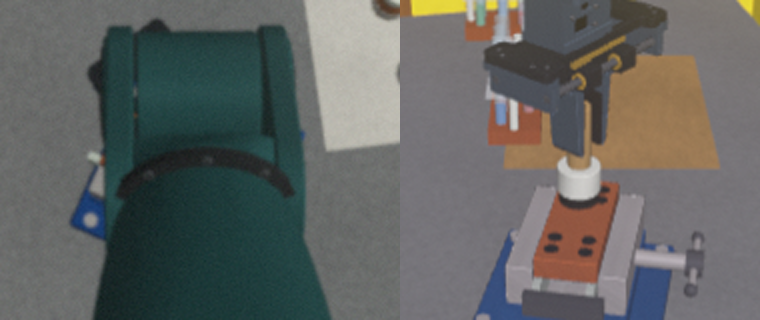

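Run:
```python
from h import *
from rig import robot,optics
x,y,_=vw(0,0.0005,0)
f0=np.array(robot.current_wrist_force())
print(robot.line_to([x,y,.128],velocity=.02,force_limit=4),robot.current_tool_pos()[2],np.array(robot.current_wrist_force())-f0)
z=robot.current_tool_pos()[2]; robot.line_to([x,y,z+.004],velocity=.03); robot.wait(.1)
f0=np.array(robot.current_wrist_force())
print(robot.line_to([x,y,.122],velocity=.006,force_limit=27),robot.current_tool_pos()[2],np.array(robot.current_wrist_force())-f0,robot.current_time_s())
for i in range(3):
    robot.wait(.1); print(robot.current_tool_pos()[2],np.array(robot.current_wrist_force())-f0)
```

```text
True 0.14116702934372888 [1.47853801 0.3063073  3.96696065]
True 0.1364806499189269 [-7.73915779 -0.69449758 20.92346267] 38.7083
0.1365378126938771 [-5.95379429  0.09867788 18.65050512]
0.13656837532969632 [-6.12347928 -0.64820942 19.35872547]
0.13654435052154013 [-6.1443226  -0.47474978 19.03909855]
```

Run:
```python
from h import *
from rig import robot,optics
x,y,_=vw(0,0.0005,0)
robot.line_to([x,y,.141],velocity=.03); robot.wait(.2)
fz=lambda:np.mean([(robot.wait(.02),robot.current_wrist_force())[1] for _ in range(4)],axis=0)
f0=fz()
robot.line_to([x,y,.1372],velocity=.01,force_limit=22)
zc=.1370; 
while zc>.130:
    h=robot.line_to([x,y,zc],velocity=.004,force_limit=10)
    f=fz()-f0; print(h,round(zc,4),round(robot.current_tool_pos()[2],5),f.round(1))
    if f[2]>26.5: break
    zc-=.0002
robot.line_to([x,y,.145],velocity=.03); robot.line_to([x,y,.20],velocity=.2)
print(robot.current_time_s(),robot.current_finger_gap(),robot.current_wrist_force())
```

```text
False 0.137 0.13726 [-2.8 -0.2  9.1]
False 0.1368 0.13719 [-3.3 -0.4 10.3]
False 0.1366 0.1371 [-3.5 -0.6 12.3]
False 0.1364 0.13699 [-4.1 -0.4 13.3]
False 0.1362 0.13688 [-4.5  0.1 15. ]
False 0.136 0.13677 [-5.1 -0.4 16. ]
False 0.1358 0.13667 [-5.5 -0.6 17.9]
False 0.1356 0.13656 [-5.9 -1.2 19.1]
False 0.1354 0.13647 [-6.5 -0.6 20.8]
False 0.1352 0.13637 [-7.  -0.8 21.9]
False 0.135 0.13627 [-7.9 -1.3 23.6]
False 0.1348 0.13616 [-7.5 -0.9 24.6]
False 0.1346 0.13607 [-8.6 -0.9 26.3]
False 0.1344 0.13597 [-9.2 -0.9 27.8]
45.5 0.0233356857960767 [-0.21487259 -0.49567241 -4.22674858]
```

Run:
```python
from h import *
from rig import robot,optics
q=down(0.685); tx,ty=.515,-.247
robot.move_ptp([tx,ty,.20],q)
robot.line_to([tx,ty,.055],velocity=.2)
print(robot.line_to([tx,ty,.036],velocity=.02,force_limit=4),robot.current_tool_pos(),robot.current_wrist_force())
robot.open_jaws()
robot.line_to([tx,ty,.20],velocity=.12)
robot.move_ptp([.45,-.42,.25],q); robot.wait(.2)
a=optics.grab_frame("top")["image"][:,:,::-1];b=optics.grab_frame("side")["image"][:,:,::-1]
c=cv2.resize(a[170:340,245:525],None,fx=2,fy=2);d=cv2.resize(b[205:445,245:365],None,fx=1.9,fy=1.9)
o=np.zeros((480,800,3),np.uint8);o[:340,:560]=c;o[:456,560:788]=d
cv2.imwrite("pics/c6.png",o);print(robot.current_time_s())
```

```text
True [ 0.51502425 -0.24705162  0.04091527] [-1.94835856  0.36597353  8.32061721]
51.8833
```

View pics/c6.png

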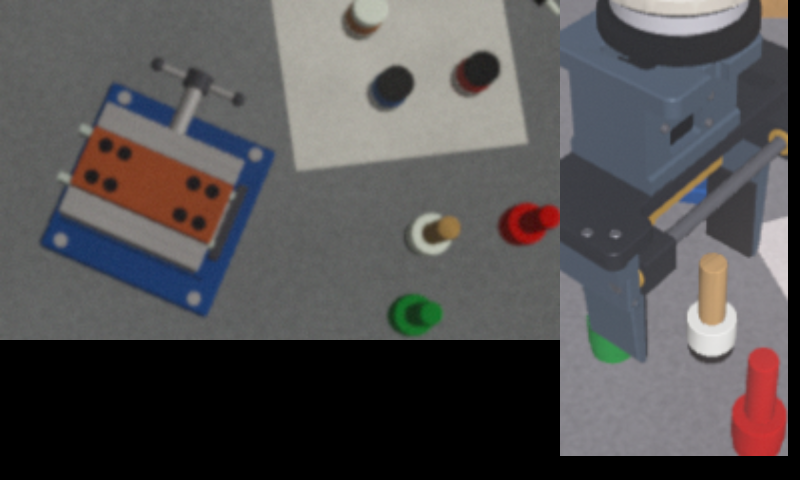

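```bash
python3 -c "
from rig import robot
robot.hand_in(); print(robot.current_time_s())"
```

```text
the job is handed in; nothing more can be done
the job is handed in; nothing more can be done
```

The job is done and handed in, with the robot's clock at about 52 s of the 67 s allowed.

- **Parallels:** I pushed both in until the fingers met firm resistance at their ends. That puts the ends at about y = 90.5 and 91 mm in the vise frame (home is 90), and the pictures agree.
    - The first push stopped about 3 mm past where I expected, with an odd upward force.
    - The second, higher push met nothing. My guess is that the fingertips are narrower than the pads.
    - The third, lower push met a firm stop along y on both strips.
- **Rack base:** I pressed the middle of the top with the tamper twice. The first press was set to stop at a 27 N force change and settled at about 19 N down. The second went in small steps to 27.8 N down, which is above the 25 N needed and below the 35 N cracking limit. The force rose evenly at about 15 N/mm, so the base is resting on the parallels.
    - There was also a sideways force of up to 9 N in x during the press.
    - I did not test directly whether the strips still slide.
- **Tamper:** It stands upright at its original spot, seen in the last pictures.
- **Left alone:** The ink jars were not touched and look unmoved in the last picture. I never touched the tube rack, but it was outside the final crops.

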